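Latch the board tester and hold its dead-man lever half-way

TASK

Latch the test jig onto the LED board: push the round black knob on its probe bar down against the spring, turn it clockwise to its stop and let go, so that the bar stays down. Then press the dead-man lever's pad with the fingers to half of its travel and finish while still holding it there; the middle position powers the board and the bottom trips the tester, so never press the lever to the bottom. Leave the other things on the bench where they are.

Things in the scene. Friction and masses are not known exactly. Their poses are not given: they have to be found in the camera images.
- jig: Test jig, fixed: a grey box 170 x 210 x 45 mm with a round black LED board (140 mm across) on top and, across it along the jig's y, an aluminium probe bar (36 x 210 x 14 mm, upper face 78 mm above the bench at the start) on two steel guide posts 184 mm apart; the latch knob stands in the middle of the bar. Origin under the box's centre, z up.
- knob_grip (a point): Latch knob on the jig's bar: an upright black ribbed cylinder 36 mm across, its top 42 mm and its underside 4 mm above the bar's upper face, with a thin steel line across its top. Point on the knob's axis, 14 mm below its top, 28 mm above the bar (106 mm above the bench at the start). It turns and sinks with the knob: x along the steel line, z up. At the start the line lies square across the bar.
- knob (a joint): Turn of the knob, rad: 0 as found (unlatched), growing CLOCKWISE seen from above, to a stop at 1.2. A bayonet pin blocks turning until knob and bar are pushed down some 7 mm and kept there; it then turns easily (about 0.1 N m). Once turned, the pin sits under a ledge and the bar stays down by itself.
- probe_bar (a joint): How far the probe bar with its knob is pushed down, m: 0 = up (as found), 0.010 = bottom stop. Sprung upwards: about 4.5 N to start, about 12.5 N at the stop. Latched and let go, it rests at about 0.007.
- deadman: Dead-man lever unit, fixed: a steel foot plate 170 x 80 x 12 mm with a grey fork-shaped housing 90 mm high at its +x end, out of which the lever (flat steel arm 22 mm wide, round rubber pad at its end) reaches towards -x. The hinge is level, along y, at x = 50 mm, z = 70 mm. Origin under the plate's centre, z up.
- lever_pad (a point): Centre of the upper face of the round rubber pad (36 mm across, 12 mm thick) at the lever's free end, 100 mm from the hinge. 105 mm above the bench at rest, 85 mm with the lever half-way down, 64 mm fully down; it moves less than 6 mm sideways on the way. At rest x points level towards the housing, y along the hinge. Free room above and around it except on the housing's side.
- lever (a joint): Angle by which the dead-man lever is pressed, rad: 0 = up (as found), 0.21 = half-way, 0.42 = bottom stop. It springs back by itself: the pad pushes up with about 4 N at the start of its travel, 10 N half-way, 15 N at the bottom.
- led_discs: A stack of small round black LED boards, 88 mm across, 28 mm tall, standing beyond the test jig; origin under its centre. A bystander.
- jar: A closed amber jar, 48 mm across, 62 mm tall, standing beyond the lever unit; origin under its centre. A bystander.
- heatsink: A finned aluminium heat sink, 36 x 50 x 28 mm, lying just in front of the test jig; origin under its centre. A bystander.
- relay: A small plastic relay block, 28 x 20 x 22 mm, lying beside the lever unit; origin under its centre. A bystander.
- screwdriver: A screwdriver, 190 mm long, lying left of the robot, pointing sideways. A bystander.
- pcb_stack: A stack of green circuit boards, 140 x 90 mm, about 45 mm tall, to the robot's right; origin under its centre. A bystander.
- multimeter: A hand multimeter lying on its back, 150 x 75 x 40 mm, to the robot's left; origin under its centre. A bystander.

How it is judged:
By the outcome, as a careful person would: the job done as asked, in the order asked, and still so for the second after the job is handed in, while the arm keeps its last pose, push and grip.
It also fails if it takes over 45 s, if anything falls off the work surface, if the arm or the gripper's body presses on something with over 40 N, if the wrist force passes 120 N, or if a joint passes its speed limit or range.

ROBOT

A 6-joint arm with a two-finger parallel gripper is mounted at the origin on the work surface. World frame = base frame: x ahead of the robot, y to its left, z up, the work surface at z = 0. Lengths are in m, angles in degrees, forces in N, time in s.
With the tool pointing down it reaches from about 0.3 to 0.75 m from the base axis. Payload 8.5 kg.
Tool frame: the origin (TCP) lies between the finger pads; the fingertips stand 17 mm ahead of it and the grasp point (between the pads) lies 2 mm behind it (env.tip_reach is the distance from the TCP to the fingertips, in m); z points along the fingers, y is the line along which they close (so a half turn about z gives the same grasp; the last joint's range is limited). The gripper opens to 85 mm and grips with 20 to 120 N. Pads are 22 mm wide; open, the fingers measure 114 mm over their backs; the gripper's body (76 mm by 85 mm) begins 54 mm behind the grasp point. The pads swing forward as they close: fully open they stand 13 mm farther back than shut.
Start: joints at [-83.841, 21.807, 74.336, -0, 83.858, -12.336], TCP at [0.174, -0.522, 0.248] pointing down, gripper open.
Joint ranges: [-178.18, 178.18], [-50.72, 133.34], [12.68, 142.11], [-81.47, 261.47], [9.98, 163.14], [-165.26, 165.26]. Speed limits (degrees/s): [136.94, 136.94, 180, 180, 180, 180].

INTERFACE

Orientations are given as a 3x3 rotation matrix whose columns are the frame's x, y, z axes.
In Python, from rig import env, viewer gives the robot as it stands.
- The arm moves only by the tool move_arm, never from a script. Its argument "motion" is a list of rows, each a list of 2 entries, a list of its own where there are three numbers: the shift along the tool's x, y, z normalised to -1 to 1, where 1 is 50 mm, then the turn, a rotation vector about the tool's x, y, z normalised to -1 to 1, where 1 is 8 degrees. A call has 1 to 20 rows; each row shifts and turns the commanded pose from where the row before left it, along the tool's axes as they then stand; what a row does not reach is not made up. A row lasts 1/10 s, in which the tool goes at most 50 mm and 8.59 degrees, less where a joint would pass 70% of its speed; a pose out of reach is approached as far as the arm can. A call with a number of a shift or a turn outside -1 to 1 is refused whole. A call with a gripper value outside its range is refused whole. "claw" is the closure, from 0 (fully open) to 1 (shut), set as the call begins (left out, the last holds). The fingers move at their own pace and stop on an object; "force" is the grip in N (left out, the last holds). Time passes only in rows, so rows that do not move let the fingers close. It gives the time, the measured TCP pose, the force, the opening and the grip force at its end, in the units of the state.
- env.observe(): the state, without advancing time (a new reading comes with each control period).
- viewer.get_image(name): name is "side" or "top"; returns a dict with "frame" (400x640x3 uint8, red, green, blue), "depth" (400x640 float32, m along the optical axis (not along the pixel's ray), 0 where there is no reading), "fx", "fy", "cx", "cy" (pixels), "eye" and "attitude" of the camera in the world. Camera axes: x right, y up, looking along -z (the intrinsics and any distortion apply to the point x, -y, -z); pixel columns grow to the right and rows downward; lengths in m; the calibration is good to about 2 mm. A picture is of the moment at which its call begins.
- env.close_job(): hands the job in; it is judged then, once.
The state is a dict: "time_s": time; "q": joint angles; "qvel": joint speeds; "joint_efforts": joint torques, N m; "position": TCP position; "tool_rot": TCP orientation; "ft_force": force on the tool from outside, world axes, zero at the start; "wrist_torque": the same for the moment, N m; "grip_width": finger opening in m; "gripper_force": force on a finger pad.
Only numpy, scipy, OpenCV 4.12 (cv2) and the standard library are available. Lean on these libraries where they do the work, as an engineer would, in place of code of your own. Each camera call takes 0.05 s, during which the arm holds its last target. There are 200 camera calls.

## Working session

There is one attempt and no reset: what is moved stays moved. The work goes in short steps, Python scripts to look and compute and a tool call to move; the robot and the scene stay as the last step left them, time stands still between calls to the robot, and variables do not carry over. Pictures are saved under pics/ and viewed, at most 10 in all, crops included, and the job is handed in when it is done.

Besides the shell and the picture viewer there is one more tool, called in YAML: its name, and indented under it one key for each argument. move_arm: Moves the arm, as the interface text tells. Scaled input: -1 to 1 covers 50 mm each way for a shift and 8 degrees each way for a turn. Its arguments: {"type":"object","properties":{"motion":{"type":"array","items":{"type":"array"}},"claw":{"type":"number"},"force":{"type":"number"}},"required":["motion"]}

```bash
mkdir -p pics; cat > h.py <<'E'
import numpy as np, cv2
from rig import env, viewer
def shot(n):
    d=viewer.get_image(n); return d
def save(d,f,crop=None,s=1):
    im=cv2.cvtColor(np.asarray(d["frame"]),cv2.COLOR_RGB2BGR)
    if crop: r0,r1,c0,c1=crop; im=im[r0:r1,c0:c1]
    cv2.imwrite(f,cv2.resize(im,None,fx=s,fy=s,interpolation=cv2.INTER_CUBIC))
def att(d):
    a=np.array(d["attitude"]); 
    return a
def cloud(d):
    Z=np.asarray(d["depth"]); v,u=np.mgrid[:Z.shape[0],:Z.shape[1]]
    p=np.stack([(u-d["cx"])/d["fx"]*Z,-(v-d["cy"])/d["fy"]*Z,-Z],-1)
    return p@att(d).T+np.array(d["eye"])
E
python3 - <<'E'
from h import *
for n in("top","side"):
    d=shot(n); save(d,f"pics/{n}0.png"); print({k:d[k] for k in d if k not in("frame","depth")})
    np.savez(f"{n}0.npz",P=cloud(d),f=d["frame"])
print(env.observe())
E
```

```text
{'fx': 377.2957443311144, 'fy': 377.2957443311144, 'cx': 319.93594610265353, 'cy': 194.23136859512348, 'eye': array([ 0.32791609, -0.01446514,  1.29177294]), 'attitude': array([[-0.0059085 ,  0.98717006, -0.15956302],
       [-0.9998747 , -0.00817558, -0.01355529],
       [-0.0146859 ,  0.15946294,  0.98709467]])}
{'fx': 449.5073166185883, 'fy': 449.5073166185883, 'cx': 322.27837316787094, 'cy': 199.89123522803197, 'eye': array([0.31604305, 0.89346619, 0.80656249]), 'attitude': array([[-0.97394782,  0.14449617, -0.17477556],
       [-0.2265704 , -0.58752532,  0.77683966],
       [ 0.00956528,  0.79620026,  0.60495756]])}
{'time_s': 0.1, 'q': array([-8.38415796e+01,  2.18365010e+01,  7.43782214e+01,  5.44369451e-04,
        8.38573437e+01, -1.23374151e+01]), 'qvel': array([-0.08528784, -0.08859654, -0.15740003,  0.01165664, -0.03359548,
       -0.01944272]), 'joint_efforts': array([ 3.68912311e-03, -4.49225307e+01, -2.31655204e+01, -1.66338991e-04,
        3.67099463e-03, -4.96789255e-06]), 'position': array([ 0.17443936, -0.52136023,  0.24779228]), 'tool_rot': array([[ 9.48347058e-01,  3.17234681e-01, -1.25541222e-04],
       [ 3.17234584e-01, -9.48346272e-01,  1.25154629e-03],
       [ 2.77977338e-04, -1.22672626e-03, -9.99999209e-01]]), 'ft_force': array([ 0.09007247, -0.01655751, -0.79568842]), 'wrist_torque': array([0.0471539 , 0.00836958, 0.01941082]), 'gripper_force': 0.0, 'grip_width': 0.08560698085294628}
```

View pics/top0.png

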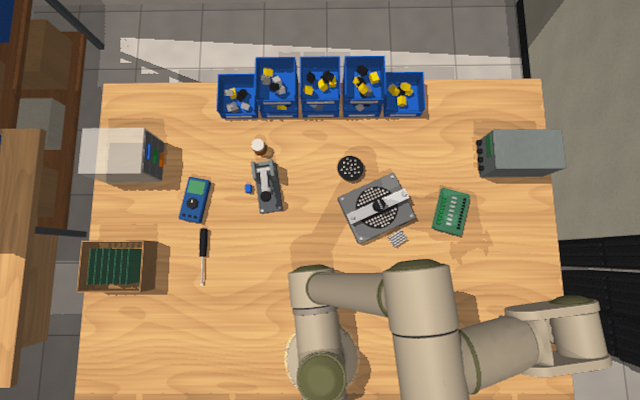

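View pics/side0.png

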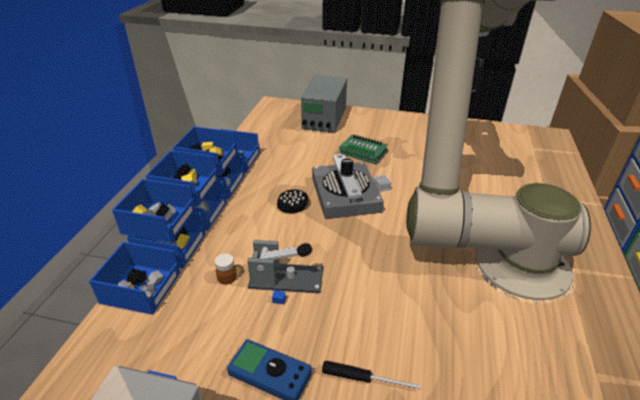

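The top view shows the jig around (378,208) with its bar running from (350,225) to (408,183). The lever unit is around (266,185), housing away from the robot. The side view shows the knob at (347,167) and the pad at (305,250).

```bash
python3 - <<'E'
from h import *
z=np.load("top0.npz"); f=z["f"]; P=z["P"]
im=cv2.cvtColor(f,cv2.COLOR_RGB2BGR)
a=cv2.resize(im[165:255,330:420],None,fx=5,fy=5,interpolation=cv2.INTER_CUBIC)
b=cv2.resize(im[140:220,240:300],None,fx=5,fy=5,interpolation=cv2.INTER_CUBIC)
b=cv2.copyMakeBorder(b,0,50,0,0,cv2.BORDER_CONSTANT)
cv2.imwrite("pics/c0.png",np.hstack([a,b]))
s=np.load("side0.npz")
def rep(P,lo,hi,box,name):
    m=(P[...,2]>lo)&(P[...,2]<hi)&(P[...,0]>box[0])&(P[...,0]<box[1])&(P[...,1]>box[2])&(P[...,1]<box[3])
    p=P[m]; 
    if len(p): print(name,len(p),p.mean(0).round(4),p.min(0).round(3),p.max(0).round(3)); 
    return p
print("jig px",P[206,380],P[225,350],"lever",P[200,265],s["P"][160,347],s["P"][249,305])
for n,Q in(("top",P),("side",s["P"])):
    rep(Q,.110,.13,(.2,.6,-.35,-.05),n+" knob")
    b=rep(Q,.068,.086,(.2,.6,-.35,-.05),n+" bar")
    r=cv2.minAreaRect((b[:,:2]*1000).astype(np.float32)); print(r)
    b=rep(Q,.035,.052,(.2,.6,-.35,-.05),n+" box")
    r=cv2.minAreaRect((b[:,:2]*1000).astype(np.float32)); print(r)
    b=rep(Q,.03,.13,(.2,.6,.05,.28),n+" lever")
    b=rep(Q,.008,.018,(.2,.6,.05,.28),n+" plate")
    r=cv2.minAreaRect((b[:,:2]*1000).astype(np.float32)); print(r)
    pr=Q[(abs(Q[...,0]-.38)<.08)&(abs(Q[...,1]-.17)<.06)]
    # dark pad pixels
    F=z["f"] if n=="top" else s["f"]
    m=(F.max(-1)<60)&(Q[...,2]>.085)&(Q[...,2]<.12)&(Q[...,0]>.2)&(Q[...,0]<.6)&(Q[...,1]>.05)&(Q[...,1]<.28)
    p=Q[m]; print(n,"pad",len(p),p.mean(0).round(4) if len(p) else "", p.min(0).round(3) if len(p) else "",p.max(0).round(3) if len(p) else "")
E
```

```text
jig px [ 0.47815027 -0.185308    0.12308622] [ 0.42598197 -0.09613795  0.04234237] lever [0.50281137 0.17720174 0.10350808] [ 0.48758986 -0.18346868  0.12340145] [0.51537451 0.17911178 0.10401324]
top knob 111 [ 0.484  -0.182   0.1188] [ 0.466 -0.199  0.11 ] [ 0.501 -0.165  0.125]
top bar 583 [ 0.483  -0.1803  0.0769] [ 0.427 -0.284  0.07 ] [ 0.54  -0.082  0.086]
((484.5540771484375, -182.39434814453125), (36.126102447509766, 209.3296356201172), 24.063823699951172)
top box 2329 [ 0.4817 -0.1818  0.0452] [ 0.367 -0.308  0.035] [ 0.598 -0.054  0.052]
((484.5204162597656, -182.0646514892578), (170.33413696289062, 209.6458282470703), 24.127084732055664)
top lever 329 [0.5544 0.1845 0.0881] [0.278 0.057 0.03 ] [0.6   0.224 0.129]
top plate 515 [0.5275 0.1775 0.0118] [0.373 0.126 0.008] [0.6   0.262 0.018]
((495.0987548828125, 166.93978881835938), (224.0969696044922, 121.39556121826172), 30.130861282348633)
top pad 84 [0.5151 0.1761 0.1048] [0.5   0.161 0.099] [0.529 0.191 0.113]
side knob 107 [ 0.4866 -0.1781  0.1191] [ 0.47 -0.2   0.11] [ 0.504 -0.162  0.126]
side bar 436 [ 0.4802 -0.1575  0.0784] [ 0.43  -0.284  0.068] [ 0.547 -0.081  0.086]
((488.21978759765625, -183.49551391601562), (37.03799819946289, 216.560546875), 24.005643844604492)
side box 1733 [ 0.4839 -0.1562  0.0464] [ 0.37  -0.307  0.035] [ 0.599 -0.054  0.052]
((487.2931213378906, -181.9900360107422), (170.2242431640625, 216.7777557373047), 23.953210830688477)
side lever 1233 [0.4512 0.1566 0.0919] [0.2  0.05 0.03] [0.6   0.228 0.13 ]
side plate 1199 [0.5336 0.1876 0.0133] [0.474 0.133 0.008] [0.599 0.264 0.018]
((539.241455078125, 199.87303161621094), (127.71563720703125, 120.03341674804688), 8.455348014831543)
side pad 151 [0.4759 0.1638 0.1069] [0.283 0.05  0.091] [0.533 0.197 0.12 ]
```

View pics/c0.png

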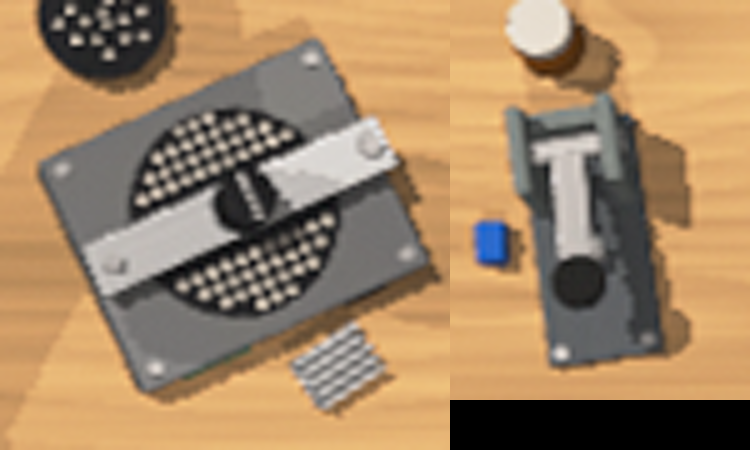

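Knob axis is at about (0.485, -0.182) with its top at 0.12. The jig is yawed 24°, and bar and box sizes fit the given values. The pad centre is near (0.515, 0.177, 0.105). I'm moving above the knob.

move_arm:
  motion:
    - [[0.3,-0.16,0.03],[0,0,0]]
    - [[0.57,-0.32,0.07],[0,0,0]]
    - [[0.57,-0.32,0.07],[0,0,0]]
    - [[0.57,-0.32,0.07],[0,0,0]]
    - [[0.57,-0.32,0.07],[0,0,0]]
    - [[0.57,-0.32,0.07],[0,0,0]]
    - [[0.57,-0.32,0.07],[0,0,0]]
    - [[0.57,-0.32,0.07],[0,0,0]]
    - [[0.57,-0.32,0.07],[0,0,0]]
    - [[0.57,-0.32,0.07],[0,0,0]]
    - [[0.57,-0.32,0.07],[0,0,0]]
    - [[0.57,-0.32,0.07],[0,0,0]]
    - [[0.57,-0.32,0.07],[0,0,0]]
    - [[0.57,-0.32,0.07],[0,0,0]]
    - [[0.3,-0.16,0.03],[0,0,0]]
    - [[0,0,0],[0,0,0]]
  claw: 0

```text
time_s: 1.7
position: [0.4839, -0.1797, 0.1993]
tool_rot: [[0.947, 0.32, -0.001], [0.32, -0.947, 0.001], [-0.0, -0.001, -1.0]]
ft_force: [-0.3, 0.1, -0.3]
grip_width: 0.0852
gripper_force: 0.0
```

```bash
python3 - <<'E'
from h import *
o=env.observe(); print(o["time_s"],o["q"].round(1),env.tip_reach); p=o["position"];R=o["tool_rot"]
d=shot("side"); save(d,"pics/s1.png",(90,250,270,430),4)
Q=cloud(d); m=(Q[...,2]>.112)&(Q[...,2]<.124)&(abs(Q[...,0]-.485)<.025)&(abs(Q[...,1]+.182)<.025)
q=Q[m]; print(len(q),q.mean(0),q.min(0),q.max(0))
print(p,R.round(3), "to knob, tool units", R.T@(np.array([.4855,-.182,.106])-p)/.05)
E
```

```text
1.7 [-33.5  20.9  84.4   0.   74.7  37.8] 0.017
97 [ 0.48696041 -0.1786579   0.1193975 ] [ 0.46955399 -0.20093828  0.11204321] [ 0.50491095 -0.16329752  0.12341468]
[ 0.48389394 -0.17965738  0.1993477 ] [[ 0.947  0.32  -0.001]
 [ 0.32  -0.947  0.001]
 [-0.    -0.001 -1.   ]] to knob, tool units [0.01595101 0.05666493 1.86689017]
```

View pics/s1.png

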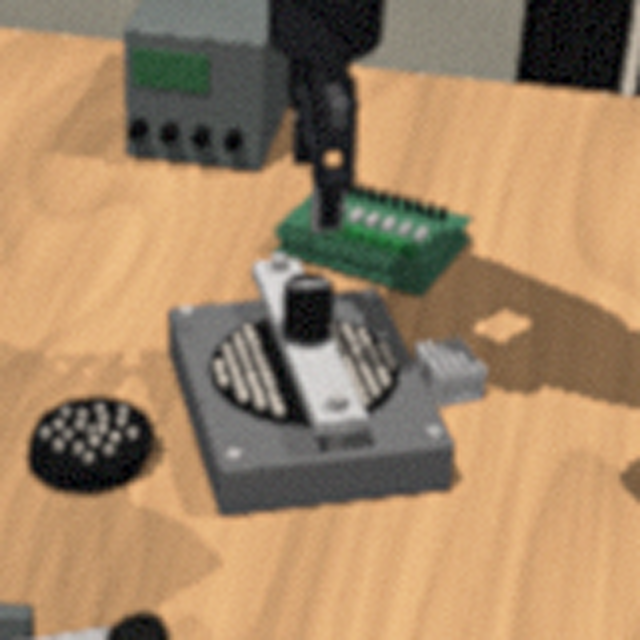

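The gripper hangs above the knob (knob at crop (310,310)), with the heat sink clear on the right. I'm descending and gripping.

move_arm:
  motion:
    - [[0.02,0.05,0.2],[0,0,0]]
    - [[0,0,0.4],[0,0,0]]
    - [[0,0,0.4],[0,0,0]]
    - [[0,0,0.4],[0,0,0]]
    - [[0,0,0.3],[0,0,0]]
    - [[0,0,0.17],[0,0,0]]
    - [[0,0,0],[0,0,0]]

```text
time_s: 2.45
position: [0.4842, -0.1844, 0.1052]
tool_rot: [[0.949, 0.316, -0.002], [0.316, -0.949, 0.001], [-0.001, -0.002, -1.0]]
ft_force: [0.7, 0.0, 0.3]
grip_width: 0.0853
gripper_force: 0.0
```

move_arm:
  motion:
    - [[0,0,0],[0,0,0]]
    - [[0,0,0],[0,0,0]]
    - [[0,0,0],[0,0,0]]
    - [[0,0,0],[0,0,0]]
    - [[0,0,0],[0,0,0]]
    - [[0,0,0],[0,0,0]]
    - [[0,0,0],[0,0,0]]
    - [[0,0,0],[0,0,0]]
  claw: 1
  force: 60

```text
time_s: 3.25
position: [0.4855, -0.185, 0.1071]
tool_rot: [[0.948, 0.317, 0.002], [0.317, -0.948, -0.002], [0.001, 0.003, -1.0]]
ft_force: [-1.0, -5.2, 5.8]
grip_width: 0.0341
gripper_force: 59.3
```

move_arm:
  motion:
    - [[0,0,0.05],[0,0,0]]
    - [[0,0,0.05],[0,0,0]]
    - [[0,0,0.05],[0,0,0]]
    - [[0,0,0.05],[0,0,0]]
    - [[0,0,0],[0,0,0]]
    - [[0,0,0],[0,0,0]]

```text
time_s: 3.85
position: [0.4855, -0.185, 0.0977]
tool_rot: [[0.948, 0.317, 0.002], [0.317, -0.948, -0.002], [0.001, 0.003, -1.0]]
ft_force: [-1.8, -4.8, 11.6]
grip_width: 0.0344
gripper_force: 60.5
```

move_arm:
  motion:
    - [[0,0,0.01],[0,0,0.3]]
    - [[0,0,0],[0,0,0.6]]
    - [[0,0,0],[0,0,0.6]]
    - [[0,0,0],[0,0,0.6]]
    - [[0,0,0],[0,0,0.6]]

```text
time_s: 4.35
position: [0.4855, -0.1845, 0.0975]
tool_rot: [[0.998, -0.058, 0.002], [-0.058, -0.998, -0.002], [0.002, 0.001, -1.0]]
ft_force: [-2.8, -1.5, 14.4]
grip_width: 0.0345
gripper_force: 60.4
```

move_arm:
  motion:
    - [[0,0,0],[0,0,0.6]]
    - [[0,0,0],[0,0,0.6]]
    - [[0,0,0],[0,0,0.6]]
    - [[0,0,0],[0,0,0.6]]
    - [[0,0,0],[0,0,0.6]]
    - [[0,0,0],[0,0,0.6]]
    - [[0,0,0],[0,0,0.6]]
    - [[0,0,0],[0,0,0.6]]
    - [[0,0,0],[0,0,0.6]]
    - [[0,0,0],[0,0,0.5]]
    - [[0,0,0],[0,0,0]]

```text
time_s: 5.45
position: [0.4861, -0.1836, 0.0975]
tool_rot: [[0.637, -0.771, 0.004], [-0.771, -0.637, -0.0], [0.003, -0.003, -1.0]]
ft_force: [1.1, 4.7, 14.1]
grip_width: 0.035
gripper_force: 60.4
```

```bash
python3 - <<'E'
from h import *
o=env.observe(); print(o["time_s"],o["q"].round(1),o["wrist_torque"],o["ft_force"],o["position"],np.degrees(np.arctan2(o["tool_rot"][1,0],o["tool_rot"][0,0])))
E
```

```text
5.45 [-3.380e+01  2.820e+01  9.200e+01  1.000e-01  5.960e+01  1.065e+02] [ 0.85255252 -0.27674671  0.02628138] [ 1.07496458  4.70469252 14.07498871] [ 0.48606907 -0.18360773  0.09746182] -50.40414738961793
```

move_arm:
  motion:
    - [[0,0,0],[0,0,0.3]]
    - [[0,0,0],[0,0,0.3]]
    - [[0,0,0],[0,0,0]]

```text
time_s: 5.75
position: [0.4866, -0.1842, 0.0976]
tool_rot: [[0.573, -0.819, 0.005], [-0.819, -0.573, -0.002], [0.005, -0.003, -1.0]]
ft_force: [2.8, 0.9, 12.1]
grip_width: 0.0345
gripper_force: 60.3
```

```bash
python3 - <<'E'
from h import *
o=env.observe(); print(o["time_s"],o["q"].round(1),o["wrist_torque"],o["ft_force"],o["position"],np.degrees(np.arctan2(o["tool_rot"][1,0],o["tool_rot"][0,0])))
E
```

```text
5.75 [-3.380e+01  2.820e+01  9.190e+01  1.000e-01  5.950e+01  1.112e+02] [ 0.31198679 -0.6104289   1.08459892] [ 2.80286908  0.93148845 12.06311115] [ 0.48656226 -0.18423344  0.09756704] -55.01671154539445
```

The torque rose to 1.1 N m, so the knob is at its stop. I'm releasing and rising.

move_arm:
  motion:
    - [[0,0,0],[0,0,0]]
    - [[0,0,0],[0,0,0]]
    - [[0,0,0],[0,0,0]]
    - [[0,0,0],[0,0,0]]
    - [[0,0,0],[0,0,0]]
    - [[0,0,0],[0,0,0]]
  claw: 0

```text
time_s: 6.35
position: [0.4849, -0.1842, 0.0957]
tool_rot: [[0.572, -0.82, -0.0], [-0.82, -0.572, 0.0], [-0.0, 0.0, -1.0]]
ft_force: [0.1, 0.3, -0.3]
grip_width: 0.0853
gripper_force: 0.0
```

move_arm:
  motion:
    - [[0,0,-0.2],[0,0,0]]
    - [[0,0,-0.5],[0,0,0]]
    - [[0,0,-0.7],[0,0,0]]
    - [[0,0,-0.6],[0,0,0]]
    - [[0,0,-0.3],[0,0,0]]
    - [[0,0,0],[0,0,0]]

```text
time_s: 6.95
position: [0.4856, -0.1845, 0.2135]
tool_rot: [[0.572, -0.82, 0.004], [-0.82, -0.572, -0.003], [0.005, -0.002, -1.0]]
ft_force: [-0.3, -0.4, -0.8]
grip_width: 0.0852
gripper_force: 0.0
```

```bash
python3 - <<'E'
from h import *
o=env.observe(); p=o["position"];R=o["tool_rot"]
d=shot("side"); save(d,"pics/s2.png",(130,290,240,400),4)
Q=cloud(d); m=(Q[...,2]>.104)&(Q[...,2]<.124)&(abs(Q[...,0]-.485)<.025)&(abs(Q[...,1]+.182)<.025)
q=Q[m]; print(len(q),np.percentile(q[:,2],[50,75,90,98]))
P0=np.load("side0.npz")["P"]; m0=(P0[...,2]>.104)&(P0[...,2]<.13)&(abs(P0[...,0]-.485)<.025)&(abs(P0[...,1]+.182)<.025)
print(np.percentile(P0[m0][:,2],[50,75,90,98]))
t=np.load("top0.npz")
for n,PP,F in(("side",Q,d["frame"]),("top",t["P"],t["f"])):
    m=(F.max(-1)<70)&(abs(PP[...,0]-.515)<.03)&(abs(PP[...,1]-.177)<.03)&(PP[...,2]>.07)
    q=PP[m]; print(n,len(q),(q.min(0)+q.max(0))/2,np.median(q,0),q.max(0),q.min(0))
print(o["time_s"],o["q"].round(1),p,R.round(3),"rel pad, m", R.T@(np.array([.515,.177,.105])-p))
E
```

```text
107 [0.11439982 0.11579375 0.11676109 0.11887386]
[0.11915356 0.1215918  0.12279279 0.12432485]
side 133 [0.51745718 0.1813473  0.10350982] [0.5163926  0.18395311 0.10635601] [0.5332749  0.19685339 0.1128845 ] [0.50163945 0.16584121 0.09413513]
top 93 [0.51594184 0.17737392 0.10466958] [0.51513815 0.17720174 0.10421129] [0.53282712 0.19372599 0.11318202] [0.49905656 0.16102185 0.09615714]
6.95 [-33.9  20.3  82.8   0.   76.6 111.2] [ 0.48561331 -0.18453604  0.21350152] [[ 0.572 -0.82   0.004]
 [-0.82  -0.572 -0.003]
 [ 0.005 -0.002 -1.   ]] rel pad, m [-0.28023412 -0.2307378   0.10757959]
```

View pics/s2.png

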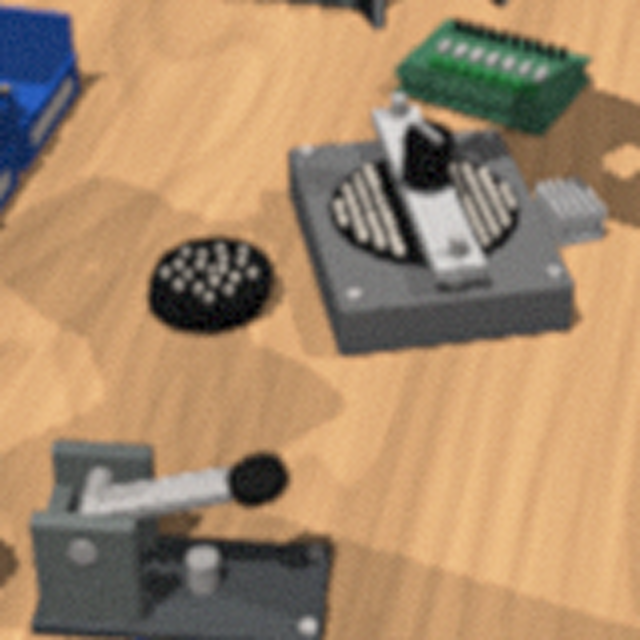

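The side view shows the knob lower (crop (428,155)), its line turned nearly along the bar, and the bar staying down after release, about 6 to 7 mm lower. The pad is at crop (258,478). Next I shut the fingers and turn towards the lever's heading of about 7°.

move_arm:
  motion:
    - [[0,0,0],[0,0,-0.5]]
    - [[0,0,0],[0,0,-0.9]]
    - [[0,0,0],[0,0,-0.9]]
    - [[0,0,0],[0,0,-0.9]]
    - [[0,0,0],[0,0,-0.9]]
    - [[0,0,0],[0,0,-0.9]]
    - [[0,0,0],[0,0,-0.9]]
    - [[0,0,0],[0,0,-0.9]]
    - [[0,0,0],[0,0,-0.9]]
    - [[0,0,0],[0,0,0]]
  claw: 1
  force: 40

```text
time_s: 8.0
position: [0.4845, -0.1839, 0.2096]
tool_rot: [[0.993, 0.114, -0.002], [0.114, -0.993, 0.001], [-0.002, -0.002, -1.0]]
ft_force: [-0.0, -0.3, -1.2]
grip_width: -0.0001
gripper_force: 0.0
```

```bash
python3 - <<'E'
from h import *
o=env.observe(); p=o["position"];R=o["tool_rot"]
print(o["grip_width"],o["q"].round(1),p,R.round(3),"rel, units", R.T@(np.array([.515,.177,.165])-p)/.05)
E
```

```text
-0.0001474706913474547 [-33.9  20.6  83.1   0.   76.5  49.6] [ 0.48454973 -0.18390673  0.20964844] [[ 0.993  0.114 -0.002]
 [ 0.114 -0.993  0.001]
 [-0.002 -0.002 -1.   ]] rel, units [ 1.43039259 -7.10007502  0.90147683]
```

move_arm:
  motion:
    - [[0.06,-0.3,0],[0,0,0]]
    - [[0.12,-0.6,0],[0,0,0]]
    - [[0.12,-0.6,0],[0,0,0]]
    - [[0.12,-0.6,0],[0,0,0]]
    - [[0.12,-0.6,0],[0,0,0]]
    - [[0.12,-0.6,0],[0,0,0]]
    - [[0.12,-0.6,0],[0,0,0]]
    - [[0.12,-0.6,0.1],[0,0,0]]
    - [[0.12,-0.6,0.1],[0,0,0]]
    - [[0.12,-0.6,0.1],[0,0,0]]
    - [[0.12,-0.6,0.1],[0,0,0]]
    - [[0.12,-0.6,0.2],[0,0,0]]
    - [[0.05,-0.2,0.2],[0,0,0]]
    - [[0,0,0.1],[0,0,0]]
    - [[0,0,0],[0,0,0]]

```text
time_s: 9.5
position: [0.5153, 0.1761, 0.1649]
tool_rot: [[0.994, 0.112, -0.002], [0.112, -0.994, -0.001], [-0.002, 0.0, -1.0]]
ft_force: [-0.2, -0.7, -0.7]
grip_width: 0.0002
gripper_force: 0.0
```

```bash
python3 - <<'E'
from h import *
o=env.observe(); p=o["position"];R=o["tool_rot"]
d=shot("side"); save(d,"pics/s3.png",(190,310,230,350),5)
e=shot("top"); save(e,"pics/t3.png",(130,230,220,320),5)
print(p,R.round(3),"rel, units", R.T@(np.array([.516,.178,.125])-p)/.05)
E
```

```text
[0.51527423 0.17614764 0.16494345] [[ 0.994  0.112 -0.002]
 [ 0.112 -0.994 -0.001]
 [-0.002  0.    -1.   ]] rel, units [ 0.02022659 -0.0354174   0.79881871]
```

View pics/s3.png

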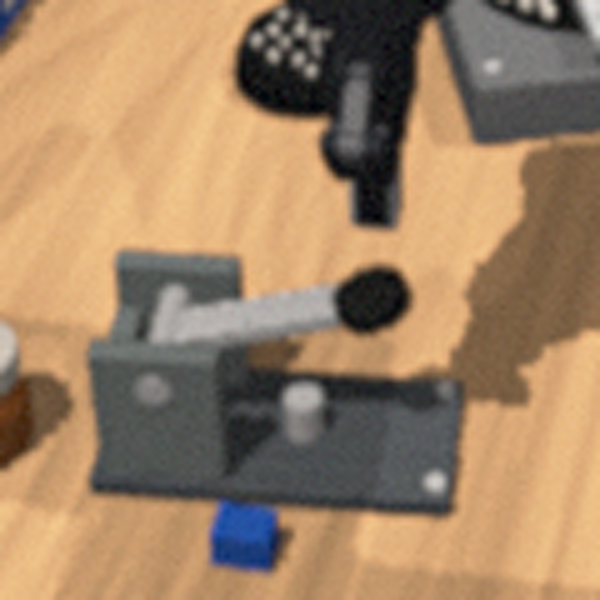

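The shut fingertips (crop (375,225)) are right above the pad (372,298). I'm lowering to just over it, then gently onto it.

move_arm:
  motion:
    - [[0.02,-0.03,0.2],[0,0,0]]
    - [[0,0,0.3],[0,0,0]]
    - [[0,0,0.2],[0,0,0]]
    - [[0,0,0.1],[0,0,0]]
    - [[0,0,0],[0,0,0]]

```text
time_s: 10.1
position: [0.5167, 0.1779, 0.1256]
tool_rot: [[0.994, 0.113, -0.001], [0.113, -0.994, -0.0], [-0.001, 0.0, -1.0]]
ft_force: [0.2, -1.0, 1.5]
grip_width: -0.0003
gripper_force: 0.5
```

move_arm:
  motion:
    - [[0,0,0.04],[0,0,0]]
    - [[0,0,0.04],[0,0,0]]
    - [[0,0,0.04],[0,0,0]]
    - [[0,0,0.04],[0,0,0]]
    - [[0,0,0],[0,0,0]]

```text
time_s: 10.6
position: [0.5167, 0.1783, 0.1183]
tool_rot: [[0.994, 0.113, 0.001], [0.113, -0.994, 0.0], [0.001, -0.0, -1.0]]
ft_force: [-3.0, -0.3, 6.8]
grip_width: -0.0001
gripper_force: 2.6
```

move_arm:
  motion:
    - [[0,0,0.04],[0,0,0]]
    - [[0,0,0.04],[0,0,0]]
    - [[0,0,0],[0,0,0]]

```text
time_s: 10.9
position: [0.5165, 0.1783, 0.1143]
tool_rot: [[0.994, 0.113, 0.0], [0.113, -0.994, 0.0], [0.0, -0.0, -1.0]]
ft_force: [-3.5, -0.0, 6.9]
grip_width: 0.0001
gripper_force: 3.0
```

move_arm:
  motion:
    - [[-0.01,0,0.03],[0,0,0]]
    - [[-0.01,0,0.03],[0,0,0]]
    - [[-0.01,0,0.03],[0,0,0]]
    - [[-0.01,0,0.03],[0,0,0]]
    - [[-0.01,0,0.03],[0,0,0]]
    - [[0,0,0.02],[0,0,0]]
    - [[0,0,0],[0,0,0]]

```text
time_s: 11.6
position: [0.5146, 0.178, 0.1063]
tool_rot: [[0.994, 0.113, 0.002], [0.113, -0.994, 0.0], [0.002, 0.0, -1.0]]
ft_force: [-1.7, -0.3, 8.3]
grip_width: 0.0002
gripper_force: 3.9
```

```bash
cat > m.py <<'E'
from h import *
o=env.observe(); print(o["time_s"],o["position"].round(4),o["ft_force"].round(1))
d=shot("side"); Q=cloud(d); F=d["frame"].astype(int)
s=np.load("side0.npz")
t=np.radians(7.3); c=np.array([.516,.178]); u=np.array([np.cos(t),np.sin(t)]); w=np.array([-u[1],u[0]])
def prof(P,F,nm):
    X=(P[...,:2]-c)@u; Y=(P[...,:2]-c)@w
    m=(abs(Y)<.009)&(X>.02)&(X<.075)&(P[...,2]>.05)&(P[...,2]<.13)&(F.min(-1)>110)&(F.max(-1)-F.min(-1)<25)
    x,z=X[m],P[...,2][m]
    k=np.polyfit(x,z,1)
    for _ in range(3):
        r=z-np.polyval(k,x); g=abs(r)<2*r.std()+.001; k=np.polyfit(x[g],z[g],1)
    mp=(F.max(-1)<70)&(abs(Y)<.02)&(abs(X+.003)<.022)&(P[...,2]>.05)&(P[...,2]<.125)
    print(nm,len(x),"slope deg",np.degrees(np.arctan(k[0])),"z at .02,.06:",np.polyval(k,[.02,.04,.06]).round(4), "pad z",np.percentile(P[mp][:,2],[5,25,50,75]).round(4))
prof(s["P"],s["f"].astype(int),"rest"); prof(Q,F,"now")
E
python3 - <<'E'
from m import *
save(d,"pics/s4.png",(190,310,230,350),5)
E
```

```text
11.6 [0.5146 0.178  0.1063] [-1.7 -0.3  8.3]
rest 121 slope deg -16.94301500116411 z at .02,.06: [0.1003 0.0942 0.0882] pad z [0.1013 0.1039 0.1064 0.1085]
now 122 slope deg -7.826495426457808 z at .02,.06: [0.0865 0.0837 0.081 ] pad z [0.0837 0.0882 0.0909 0.1045]
```

View pics/s4.png

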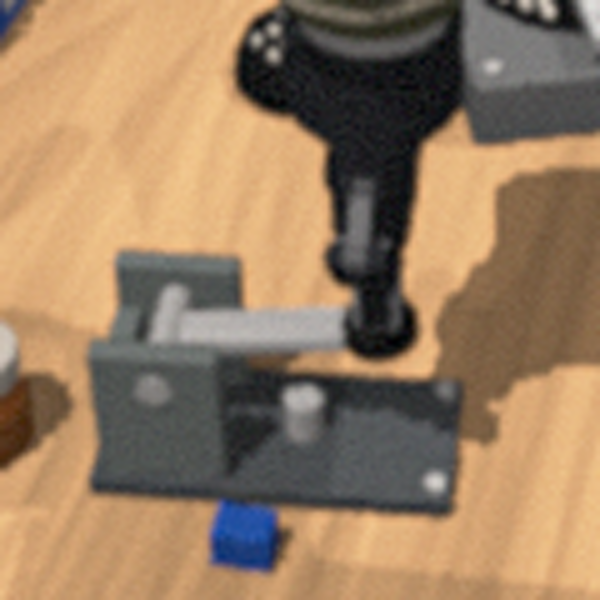

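The fingertips sit on the pad at crop (380,325), and the lever is at about 0.18 rad by slope and height. I need about 2.3 mm more.

move_arm:
  motion:
    - [[-0.01,0,0.02],[0,0,0]]
    - [[0,0,0.02],[0,0,0]]
    - [[0,0,0.01],[0,0,0]]
    - [[0,0,0],[0,0,0]]
    - [[0,0,0],[0,0,0]]

```text
time_s: 12.15
position: [0.5142, 0.178, 0.1039]
tool_rot: [[0.994, 0.113, 0.002], [0.113, -0.994, 0.0], [0.002, 0.0, -1.0]]
ft_force: [-1.4, -0.6, 8.0]
grip_width: -0.0
gripper_force: 4.2
```

```bash
python3 m.py; python3 m.py | grep now; python3 m.py | grep now
```

```text
12.15 [0.5142 0.178  0.1039] [-1.4 -0.6  8. ]
rest 121 slope deg -16.94301500116411 z at .02,.06: [0.1003 0.0942 0.0882] pad z [0.1013 0.1039 0.1064 0.1085]
now 117 slope deg -5.661011087245879 z at .02,.06: [0.0842 0.0823 0.0803] pad z [0.0814 0.0861 0.0887 0.1032]
now 120 slope deg -5.4763425845338025 z at .02,.06: [0.084  0.0821 0.0801] pad z [0.0816 0.0866 0.0892 0.1029]
now 117 slope deg -6.2384289045103705 z at .02,.06: [0.0844 0.0822 0.08  ] pad z [0.0813 0.0859 0.0891 0.1042]
```

Slope (0.195), height (0.22) and TCP geometry (0.21) all put the lever near half-way. I'll check that the jig is still latched and everything is steady, then hand in.

```bash
python3 - <<'E'
from h import *
d=shot("top"); Q=cloud(d)
s=np.load("top0.npz")["P"]
for P in(s,Q):
    k=(np.hypot(P[...,0]-.485,P[...,1]+.182)<.015)&(P[...,2]>.1)
    X=(P[...,:2]-[.485,-.182]); t=np.radians(24); a=X@[np.cos(t),np.sin(t)]; b=X@[-np.sin(t),np.cos(t)]
    m=(abs(a)<.012)&(abs(b)>.03)&(abs(b)<.08)
    print(np.median(P[k][:,2]),np.median(P[m][:,2]))
o=env.observe(); print(o["position"],o["ft_force"],o["qvel"].round(2))
E
```

```text
0.11949676370098905 0.07722435735710165
0.11332201582864943 0.07100132708774476
[0.51420761 0.17801298 0.10393024] [-1.34471752  0.29469835  8.71210326] [-0.01  0.02  0.   -0.01 -0.01  0.03]
```

The bar is 6 to 7 mm down and holding, and the lever is steady at half-way.

```bash
python3 -c "
from rig import env
print(env.close_job())"
```

```text
the job is handed in; nothing more can be done
None
```

The jig is latched: the knob was pushed down and turned to its stop, and the bar stayed down about 6–7 mm after release. I handed the job in with the fingers holding the dead-man lever at about half travel (camera estimates 0.195–0.22 rad against 0.21); the wrist force there, about 8–9 N, was a little under the 10 N expected.

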